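Crank the pipe rest up to its stop, back off a quarter turn and clamp it

TASK

Wind the pipe rest's fork up by cranking its handwheel counter-clockwise (seen from above) until you feel it come up hard against the stop, then back the wheel off a quarter turn so that the screw does not jam. Only then swing the clamp lever counter-clockwise all the way to its end to lock the fork, and let go of everything. Leave the glass vase, the glass paperweight and the wooden paddle where they are.

Things in the scene. Friction and masses are not known exactly. Their poses are not given: they have to be found in the camera images.
- rest: cast-iron pipe rest bolted to the bench: base plate 180 x 340 mm, 18 mm thick, origin under it. In its frame the handwheel is at the -y end, the column at the +y end. The column is 60 mm wide, 105 mm high; above it the clamp lever's hub (56 mm wide, up to 126 mm) and the rising V fork, 102 mm across along y, 16 mm thick along x, whose tips end 188 mm above the bench when down, 210 mm when up
- handwheel (a joint): wheel angle, rad, growing counter-clockwise seen from above; the fork climbs 9 mm a turn. At 0 the crank handle points along the rest's +x. Takes 2 to 4 N at the handle and stays where left. The hard, unmarked upper stop comes 1.2 to 2.1 turns after the start; there is a lower stop the other way
- wheel_axis (a point): point on the vertical axis of the handwheel, 107 mm above the bench, at x 0, y -100 mm in the rest's frame. The wheel is dark steel, level, 152 mm across, with three spokes; its rim lies 99 to 115 mm above the bench, its hub up to 131 mm. It carries one upright crank handle
- crank_mid (a point): middle (143 mm above the bench) of the upright wooden crank handle, which stands 65 mm from the wheel axis and goes round with the wheel. The handle is round, 19 to 25 mm thick, from 116 to 171 mm above the bench, and spins freely on its pin: it can be pushed round from behind or held loosely
- clamp (a joint): angle of the clamp lever in rad, growing counter-clockwise seen from above: starts open (0 to 0.35), ends at a hard stop at 1.2, which is locked. It takes about 2 N at the knob and stays where it is left. It does not hinder the wheel
- clamp_axis (a point): point on the vertical axis of the column, about which the clamp lever swings, 120 mm above the bench
- clamp_knob (a point): point on the clamp lever's upright black knob, 147 mm above the bench, 125 mm from the clamp axis. The knob is round, 18 to 25 mm thick, from 114 to 166 mm above the bench, at the end of a level steel rod 12 mm thick whose middle is 119 mm above the bench. At reading 0 the lever points 145 degrees counter-clockwise from the rest's +x
- vase: loose amber glass vase, 100 mm high, 72 mm across, upright; origin at the middle of its underside; not to be disturbed
- paperweight: loose green glass paperweight, 60 mm high, 76 mm across; origin at the middle of its underside; not to be disturbed
- paddle: loose wooden paddle lying flat, 200 x 75 x 14 mm; origin on its underside at mid-length; not to be disturbed

How it is judged:
On the way, in this order (a step that is already met when the one before it is completed fails the run):
1. the handwheel is wound up against its upper stop (value of joint handwheel above 14.93 rad), for 0.1 s.
2. the handwheel is backed off a quarter turn (within 18 degrees) and at rest, the clamp lever still open (value of joint handwheel between 13.115 and 13.745 rad and velocity of joint handwheel between -0.1 and 0.1 rad/s and value of joint clamp below 0.6 rad), for 0.2 s.
3. the clamp lever is swung to its locked end (value of joint clamp above 1.1 rad), for 0.1 s.
At the end, for the whole second after the job is handed in: The handwheel stands still a quarter turn (90 degrees, within 18) back from its upper stop, the clamp lever is within 0.1 rad of its locked end (value of joint handwheel between 13.115 and 13.745 rad and value of joint clamp above 1.1 rad and velocity of joint handwheel between -0.1 and 0.1 rad/s); the robot touches nothing.
It fails at once if the vase is pushed more than 25 mm or tipped (distance of vase from where it was at the start of the episode above 0.025 m or angle between vase's own z axis and vertical above 0.5 rad).
It fails at once if the paperweight is pushed more than 25 mm (distance of paperweight from where it was at the start of the episode above 0.025 m).
It fails at once if the paddle is pushed more than 25 mm (distance of paddle from where it was at the start of the episode above 0.025 m).
It also fails if it takes over 72 s, if anything falls off the work surface, if the arm or the gripper's body presses on something with over 40 N, if the wrist force passes 120 N, or if a joint passes its speed limit or range.

ROBOT

A 7-joint arm with a two-finger parallel gripper is mounted at the origin on the work surface. World frame = base frame: x ahead of the robot, y to its left, z up, the work surface at z = 0. Lengths are in m, angles in rad, forces in N, time in s.
With the tool pointing down it reaches from about 0.35 to 0.9 m from the base axis. Payload 8.1 kg.
Tool frame: the origin (TCP) lies midway between the tips of the shut fingers; the grasp point (between the pads) lies 19 mm behind it; x points along the fingers, z is the direction in which the jaws open and shut, and the axes are right-handed (so a half turn about x gives the same grasp; the last joint's range is limited). The gripper opens to 92 mm and grips with 3 to 60 N. Pads are 19 mm wide; open, the fingers measure 130 mm over their backs; the gripper's body (75 mm by 190 mm) begins 47 mm behind the grasp point.
Start: joints at [1.04, 0.434, 0.025, 1.573, -0.012, 1.134, -0.075], TCP at [0.259, -0.569, 0.227] pointing down, gripper open.
Joint ranges: [-2.62, 2.62], [-0.44, 2.09], [-1.27, 1.32], [0.08, 2.57], [-1.32, 4.46], [0.12, 2], [-2.74, 2.74]. Speed limits (rad/s): [2.22, 2.22, 3.01, 3.01, 3.14, 3.14, 3.14].

INTERFACE

Orientations are given as a rotation vector (axis times angle).
In Python, from cell import arm, optics, finder gives the robot as it stands.
- The arm moves only by the tool send_rows, never from a script. Its argument "rows" is a list that holds one entry, the list of rows, each a list of 7 numbers: the shift along the tool's x, y, z in mm, then the turn, a rotation vector about the tool's x, y, z in degrees, then the opening in per cent of the stroke, from 0 (shut) to 100 (fully open). A call has exactly 8 rows; each row is the pose to reach, as a shift and turn from the pose commanded when the call began, along the tool's axes at that moment; what a row does not reach only later rows make up. A row lasts 1/10 s, in which the tool goes at most 50 mm and 8.59 degrees, less where a joint would pass 70% of its speed; a pose out of reach is approached as far as the arm can. A call with a gripper value outside its range is refused whole. The fingers move at their own pace and stop on an object; "grip_force" is the grip in N (left out, the last holds). Time passes only in rows, so rows that repeat a pose let the fingers close, or fill a call up. It gives the time, the measured TCP pose, the force and the opening at its end, in the units of the state.
- arm.observe(): the state, without advancing time (a new reading comes with each control period).
- optics.get_image(name): name is "scene" or "top" or "wrist"; returns (picture, depth): 420x560x3 uint8, red, green, blue; 420x560 float32, m along the optical axis (not along the pixel's ray), 0 where there is no reading.
- optics.get_calibration(name): a dict with "camera_matrix" (3x3 intrinsics, pixels), "position" and "orientation" of the camera in the world; the wrist camera has in their place "T_tool_cam" (4x4, takes a point from camera to tool coordinates, whose origin is the TCP and whose axes are the tool frame's). Camera axes: x right, y up, looking along -z (the intrinsics and any distortion apply to the point x, -y, -z); pixel columns grow to the right and rows downward; lengths in m; the calibration is good to about 2 mm. A picture is of the moment at which its call begins: read the wrist's pose just before it. get_calibration takes no time and is no camera call.
- arm.sign_off(): hands the job in, once; it reports no verdict.
Trained networks look in the newest picture that a camera, given by its name, has taken for a name from the list of things; names that differ only in an ending like _2 or _b are one class to them, and where a whole thing is asked for, a point or a joint stands for the part that bears it (a point fixed in the world has none). Each returns a list of dicts, best first, with "confidence" (0 to 1); they miss things now and then, are a little off and sometimes report something else, mostly with a low value. They report only what shows in the picture. A call takes as long as a camera call.
- finder.search_frame(camera, thing): "bbox" ([left, top, width, height] in pixels, round what is visible of it).
- finder.regions_of(camera, thing): "region" (420x560 bool, what is visible of it) and "bbox" ([left, top, width, height] in pixels, round what is visible of it).
- finder.place_of(camera, thing): "xy" ([column, row] in pixels: a listed point, or the origin of a listed thing).
The state is a dict: "clock": time; "joints": joint angles; "dq": joint speeds; "joint_efforts": joint torques, N m; "position": TCP position; "ee_rot": TCP orientation; "force": force on the tool from outside, world axes, zero at the start; "ft_torque": the same for the moment, N m; "width": opening from 0.0 (shut) to 1.0 (fully open).
Only numpy, scipy, OpenCV 4.12 (cv2) and the standard library are available. Lean on these libraries where they do the work, as an engineer would, in place of code of your own. Each camera call takes 0.05 s, during which the arm holds its last target.

## Working session

There is one attempt and no reset: what is moved stays moved. The work goes in short steps, Python scripts to look and compute and a tool call to move; the robot and the scene stay as the last step left them, time stands still between calls to the robot, and variables do not carry over. Pictures are saved under pics/ and viewed, and the job is handed in when it is done.

Besides the shell and the picture viewer there is one more tool, called after "Emit:" in YAML: its name, and indented under it one key for each argument. send_rows: Moves the arm, as the interface text tells. Its arguments: {"type":"object","properties":{"rows":{"type":"array"},"grip_force":{"type":"number"}},"required":["rows"]}

```bash
ls; mkdir -p pics
cat > h.py <<'E'
import numpy as np,cv2
from scipy.spatial.transform import Rotation as R
from cell import arm,optics,finder
def cal(n):
    c=optics.get_calibration(n);K=np.array(c["camera_matrix"])
    if "T_tool_cam" in c:
        s=arm.observe();T=np.eye(4);T[:3,:3]=R.from_rotvec(s["ee_rot"]).as_matrix();T[:3,3]=s["position"]
        T=T@np.array(c["T_tool_cam"])
    else:
        T=np.eye(4);o=np.array(c["orientation"]);T[:3,:3]=o if o.shape==(3,3) else (R.from_rotvec(o).as_matrix() if o.size==3 else R.from_quat(o).as_matrix());T[:3,3]=c["position"]
    return K,T
def ray(n,uv):
    K,T=cal(n);d=np.linalg.inv(K)@[uv[0],uv[1],1];d=d*[1,-1,-1];return T[:3,3],T[:3,:3]@d
def atz(n,uv,z):
    p,d=ray(n,uv);return p+d*(z-p[2])/d[2]
def atd(n,uv,dep):
    p,d=ray(n,uv);return p+d*dep
def proj(n,P):
    K,T=cal(n);q=np.linalg.inv(T)@np.append(P,1);q=q[:3]*[1,-1,-1];q=K@q;return q[:2]/q[2]
def save(n,f):
    im,d=optics.get_image(n);cv2.imwrite("pics/"+f,im[:,:,::-1]);return im,d
E
python3 - <<'E'
from h import *
print(arm.observe())
for n in("scene","top","wrist"):
    print(optics.get_calibration(n)); save(n,n+"0.png")
for n,zs in(("top",dict(wheel_axis=.107,crank_mid=.143,clamp_axis=.12,clamp_knob=.147,vase=0,paperweight=0,paddle=0,rest=0)),("scene",dict(wheel_axis=.107,crank_mid=.143,clamp_axis=.12,clamp_knob=.147,vase=0,paperweight=0,paddle=0,rest=0))):
    for t,z in zs.items():
        for r in finder.place_of(n,t)[:2]: print(n,t,r["confidence"],np.round(r["xy"],1),np.round(atz(n,r["xy"],z),3))
E
```

```text
pics
{'clock': 0.0, 'joints': array([ 1.04040035,  0.43521898,  0.0249648 ,  1.57409303, -0.0115982 ,
        1.13400492, -0.07510363]), 'dq': array([ 0.00190495,  0.00195707,  0.00029129, -0.002255  ,  0.00126054,
        0.000828  ,  0.00141563]), 'joint_efforts': array([-3.19858636e-04, -6.67853880e+01,  9.84847583e-01, -3.14467406e+01,
       -6.05518813e-02,  4.26514226e-02,  1.79570775e-04]), 'position': array([ 0.25903006, -0.56823161,  0.22594895]), 'ee_rot': array([ 0.88940789,  1.38314433, -0.88820525]), 'force': array([ 0.44492329,  0.44928536, -0.62109712]), 'ft_torque': array([-0.00161455,  0.04122333,  0.01161963]), 'width': 0.9968975920924065}
{'camera_matrix': array([[456.23238016,   0.        , 276.1470483 ],
       [  0.        , 456.23238016, 215.93000568],
       [  0.        ,   0.        ,   1.        ]]), 'position': array([ 1.30093328, -0.35236214,  0.78070941]), 'orientation': array([0.78391618, 0.4840175 , 1.04577278])}
{'camera_matrix': array([[443.07757446,   0.        , 269.53354456],
       [  0.        , 443.07757446, 213.84242914],
       [  0.        
[... 976 characters left out ...]
192.4 272.5] [0.461 0.193 0.   ]
top paperweight 0.58 [359.9 207.9] [ 0.603 -0.185  0.   ]
top paddle 0.85 [347.9 282.7] [ 0.435 -0.15   0.   ]
top rest 0.65 [308.6 230.5] [ 0.552 -0.067  0.   ]
scene wheel_axis 0.91 [211.2 239.4] [ 0.586 -0.158  0.107]
scene crank_mid 0.68 [223.7 248.4] [ 0.66  -0.154  0.143]
scene clamp_axis 0.91 [296.6 201.4] [0.562 0.064 0.12 ]
scene clamp_knob 0.56 [284.8 161.6] [0.434 0.097 0.147]
scene clamp_knob 0.33 [149.1 309.5] [ 0.752 -0.327  0.147]
scene vase 0.79 [150.2 308.1] [ 0.622 -0.318  0.   ]
scene paperweight 0.82 [316.1 202.6] [0.456 0.186 0.   ]
scene paddle 0.94 [195.1 234. ] [ 0.436 -0.157  0.   ]
scene rest 0.72 [243.3 252.4] [ 0.55  -0.072  0.   ]
```

View pics/top0.png

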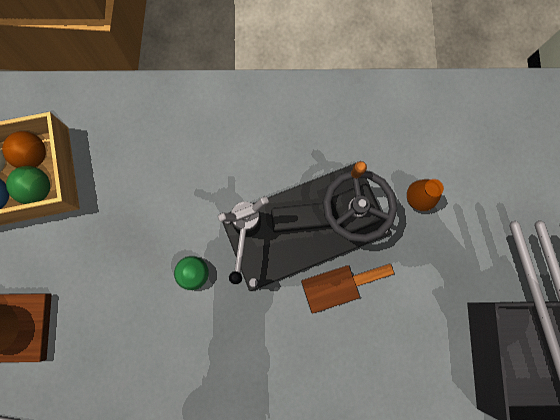

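View pics/scene0.png

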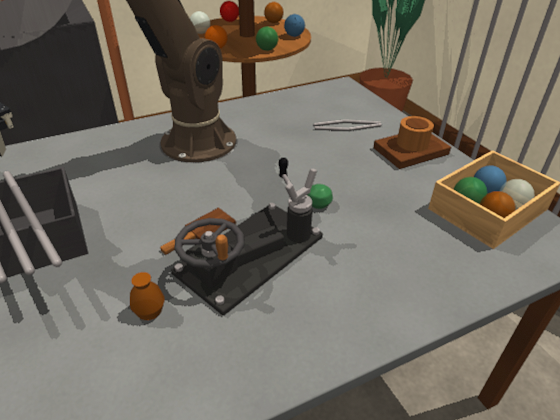

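The top view shows the wheel around (360,205), its handle at (360,167), the column at (245,215), the knob at (235,277), the vase at (425,195), the paperweight at (191,272) and the paddle at (340,288). The network points agree between both cameras. Next I'll fit the circle and column geometry and plan the approach.

Run:
```python
from h import *
s=arm.observe();M=R.from_rotvec(s["ee_rot"]).as_matrix();print(np.round(M,3),s["clock"])
# depth points: handle (orange) & wheel rim & knob from top+scene
for n in("top","scene"):
    im,d=optics.get_image(n);K,T=cal(n)
    for t,lo,hi in(("crank_mid",.125,.18),("clamp_knob",.128,.18),("handwheel",.1,.12),("vase",.02,.2),("paperweight",.02,.1)):
        for r in finder.regions_of(n,t)[:2]:
            v,u=np.where(r["region"]&(d>0));D=d[v,u]
            P=np.c_[u,v,np.ones(len(u))]@np.linalg.inv(K).T*[1,-1,-1]*D[:,None]@T[:3,:3].T+T[:3,3]
            k=(P[:,2]>lo)&(P[:,2]<hi);
            if k.sum()<5: print(n,t,r["confidence"],"few",r["bbox"],len(P));continue
            Q=P[k];x,y=Q[:,0],Q[:,1]
            print(n,t,round(r["confidence"],2),r["bbox"],k.sum(),"mean",Q.mean(0).round(4),"mid",((Q.max(0)+Q.min(0))/2).round(4),"span",np.ptp(Q,axis=0).round(3),"zmax",Q[:,2].max().round(3))
```

```text
[[-0.     0.91   0.415]
 [-0.     0.415 -0.91 ]
 [-1.    -0.     0.   ]] 0.95
top crank_mid 0.96 [320.7, 159.0, 75.2, 82.3] 220 mean [ 0.635  -0.1537  0.1542] mid [ 0.6217 -0.1549  0.1503] span [0.083 0.026 0.049] zmax 0.175
top clamp_knob 0.61 [226.7, 200.1, 30.3, 83.5] 126 mean [0.4547 0.0869 0.1604] mid [0.5117 0.0801 0.1479] span [0.156 0.039 0.04 ] zmax 0.168
top handwheel 0.81 [321.2, 161.3, 75.7, 77.9] 1957 mean [ 0.584  -0.1601  0.1126] mid [ 0.5872 -0.1604  0.11  ] span [0.148 0.148 0.02 ] zmax 0.12
top vase 0.88 [404.2, 178.7, 41.3, 31.4] 913 mean [ 0.6188 -0.3087  0.0701] mid [ 0.6238 -0.3153  0.0644] span [0.067 0.062 0.08 ] zmax 0.105
top paperweight 0.88 [174.2, 253.6, 34.5, 35.3] 926 mean [0.459  0.1887 0.0475] mid [0.4602 0.1922 0.0413] span [0.071 0.072 0.042] zmax 0.062
scene crank_mid 0.95 [175.6, 217.5, 72.1, 52.9] 273 mean [ 0.649  -0.1587  0.1505] mid [ 0.6251 -0.1583  0.1495] span [0.085 0.025 0.049] zmax 0.174
scene crank_mid 0.66 [279.3, 156.4, 35.0, 53.9] 253 mean [0.5086 0.0771 0.1382] mid [0.5178 0.07   0.1468] span [0.156 0.056 0.044] zmax 0.169
scene clamp_knob 0.71 [278.4, 155.6, 34.6, 61.0] 118 mean [0.4546 0.0842 0.1502] mid [0.5085 0.0752 0.1484] span [0.138 0.046 0.04 ] zmax 0.169
scene handwheel 0.8 [175.2, 218.4, 68.0, 50.2] 1520 mean [ 0.5951 -0.1666  0.1122] mid [ 0.5913 -0.1629  0.1103] span [0.149 0.149 0.019] zmax 0.12
scene vase 0.82 [130.8, 269.6, 36.8, 49.9] 1168 mean [ 0.6426 -0.3214  0.0656] mid [ 0.6358 -0.3205  0.0619] span [0.055 0.07  0.083] zmax 0.104
scene paperweight 0.89 [309.6, 184.3, 20.3, 23.4] 398 mean [0.4794 0.1845 0.0442] mid [0.4713 0.1901 0.0421] span [0.054 0.065 0.043] zmax 0.064
```

Emit:
send_rows:
  rows:
    - [[-20,35,-14,0,0,0,60],[-30,70,-28,0,0,0,60],[-30,110,-44,0,0,0,60],[-30,150,-60,0,0,0,60],[-30,190,-76,0,0,0,60],[-30,230,-92,0,0,0,60],[-30,270,-108,0,0,0,60],[-30,300,-120,0,0,0,60]]
  grip_force: 15

```text
clock: 2.35
position: [0.4845, -0.3323, 0.2569]
ee_rot: [0.888, 1.382, -0.886]
force: [0.5, -0.1, 0.3]
width: 0.603
```

Emit:
send_rows:
  rows:
    - [[0,30,-12,0,0,0,60],[0,65,-26,0,0,0,60],[0,100,-40,0,0,0,60],[0,135,-54,0,0,0,60],[0,165,-66,0,0,0,60],[0,185,-74,0,0,0,60],[0,195,-78,0,0,0,60],[0,195,-78,0,0,0,60]]

```text
clock: 3.15
position: [0.6282, -0.1819, 0.2565]
ee_rot: [0.887, 1.383, -0.887]
force: [-0.3, -0.5, 0.2]
width: 0.598
```

Run:
```python
from h import *
s=arm.observe();print(s)
save("wrist","w1.png")
for t,z in(("crank_mid",.143),("wheel_axis",.107),("clamp_knob",.147),("clamp_axis",.12)):
    for r in finder.place_of("wrist",t)[:2]: print(t,r["confidence"],r["xy"],atz("wrist",r["xy"],z).round(4))
```

```text
{'clock': 3.15, 'joints': array([ 0.28403147,  0.4694633 , -0.12881582,  1.44259616,  0.06103926,
        1.23363329, -0.99209904]), 'dq': array([ 3.28956322e-02, -1.69866384e-02,  3.20712727e-02,  1.91519849e-02,
        8.94670195e-03,  9.75179567e-05,  1.82083836e-02]), 'joint_efforts': array([-1.10151730e+00, -7.00470686e+01, -1.76704522e+00, -3.32960308e+01,
       -9.10862745e-02, -6.66884403e-02, -3.26414220e-01]), 'position': array([ 0.62820268, -0.18185084,  0.25645453]), 'ee_rot': array([ 0.88738501,  1.38281915, -0.88666132]), 'force': array([-0.34465587, -0.53119018,  0.21405197]), 'ft_torque': array([-0.02893854,  0.05432952, -0.01870068]), 'width': 0.5975508918096764}
crank_mid 0.87 [258.3, 162.4] [ 0.6526 -0.1577  0.143 ]
wheel_axis 0.94 [239.4, 223.9] [ 0.5889 -0.1654  0.107 ]
```

View pics/w1.png

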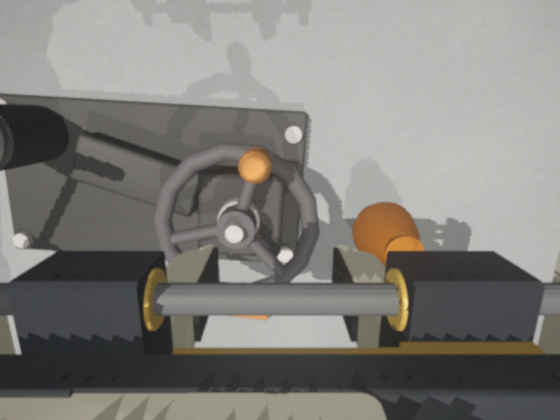

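Handle at pixel (256,165), hub at (236,228). This agrees with the overhead estimate: handle (0.6525,-0.157), axis (0.588,-0.163). Now I'll go down over it.

Emit:
send_rows:
  rows:
    - [[0,15,-6,0,0,0,60],[0,30,-12,0,0,0,60],[10,32,-12,0,0,0,60],[40,32,-12,0,0,0,60],[75,32,-12,0,0,0,60],[105,32,-12,0,0,0,60],[118,32,-12,0,0,0,60],[118,32,-12,0,0,0,60]]

```text
clock: 4.2
position: [0.6504, -0.1585, 0.1363]
ee_rot: [0.887, 1.386, -0.89]
force: [0.1, -0.4, 0.2]
width: 0.598
```

Run:
```python
from h import *
s=arm.observe();print(s["clock"],s["position"],s["force"])
save("wrist","w2.png")
save("scene","s2.png")
```

```text
4.2 [ 0.65044862 -0.1584839   0.13631429] [ 0.10517894 -0.35421446  0.1708938 ]
```

View pics/w2.png

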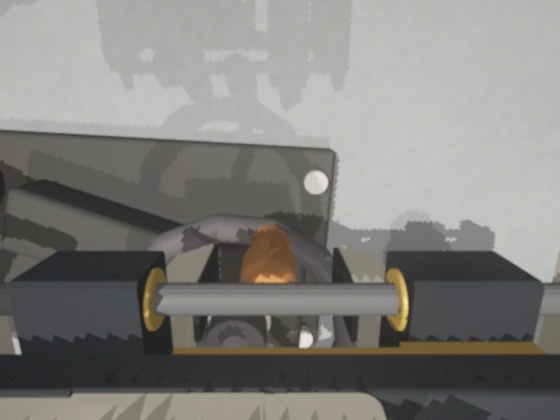

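View pics/s2.png

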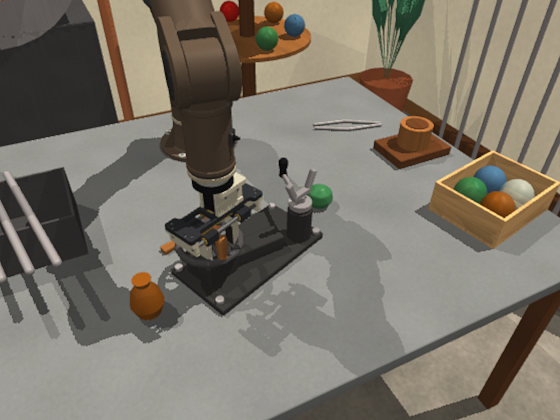

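The handle is between the open fingers (wrist image about (268,255)), and the body is clear of the fork. Closing now.

Emit:
send_rows:
  rows:
    - [[0,1,0,0,0,0,40],[0,1,0,0,0,0,25],[0,1,0,0,0,0,10],[0,1,0,0,0,0,0],[0,1,0,0,0,0,0],[0,1,0,0,0,0,0],[0,1,0,0,0,0,0],[0,1,0,0,0,0,0]]
  grip_force: 20

```text
clock: 5.1
position: [0.6526, -0.1584, 0.1392]
ee_rot: [0.889, 1.382, -0.888]
force: [-2.2, 2.3, 6.3]
width: 0.258
```

Run:
```python
from h import *
s=arm.observe();print(s["clock"],s["position"],s["force"],s["width"]*92)
M=R.from_rotvec(s["ee_rot"]).as_matrix();print(M.round(3))
im,d=save("wrist","w3.png");save("top","t3.png")
for c,z in(("wrist",.143),("top",.143)):
  for r in finder.place_of(c,"crank_mid")[:2]: print(c,r["confidence"],r["xy"],atz(c,r["xy"],z).round(4))
print(proj("wrist",np.array([.6525,-.157,.171])))
```

```text
5.1 [ 0.652642   -0.15839364  0.13922144] [-2.16624973  2.30637765  6.32717972] 23.70562347898857
[[ 0.     0.91   0.415]
 [ 0.     0.415 -0.91 ]
 [-1.     0.    -0.   ]]
wrist 0.68 [274.4, 268.0] [ 0.6529 -0.1568  0.143 ]
top 0.88 [361.1, 167.0] [ 0.6573 -0.1604  0.143 ]
[274.19302052 299.23675324]
```

View pics/w3.png

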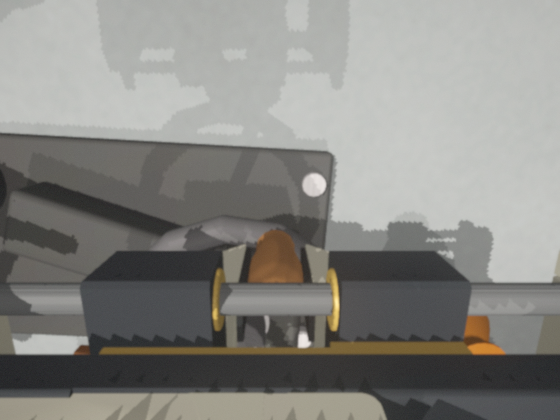

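Gripped with the opening at 23.7 mm, which is a handle thickness. Next I'll tabulate the circle in tool axes.

```bash
cat > circ.py <<'E'
import numpy as np,sys
def tab(r,phis):
    p=np.radians(phis);y=r*np.cos(p);z=-r*np.sin(p)
    return [[0,round(float(a-y[0])),round(float(b-z[0]))] for a,b in zip(y[1:],z[1:])]
if __name__=="__main__":
    r=65
    for ps in ([-20,-17,-10,0,10,20,30,38,40],[40,44,54,65,76,87,98,107,110],[110,114,124,135,146,157,168,177,180],[180,184,194,205,216,227,238,247,250],[250,254,264,275,286,297,308,317,320],[320,324,334,345,356,367,378,387,390]):
        print(ps[0],ps[-1],tab(r,ps))
E
python3 circ.py
```

```text
-20 40 [[0, 1, -3], [0, 3, -11], [0, 4, -22], [0, 3, -34], [0, 0, -44], [0, -5, -55], [0, -10, -62], [0, -11, -64]]
40 110 [[0, -3, -3], [0, -12, -11], [0, -22, -17], [0, -34, -21], [0, -46, -23], [0, -59, -23], [0, -69, -20], [0, -72, -19]]
110 180 [[0, -4, 2], [0, -14, 7], [0, -24, 15], [0, -32, 25], [0, -38, 36], [0, -41, 48], [0, -43, 58], [0, -43, 61]]
180 250 [[0, 0, 5], [0, 2, 16], [0, 6, 27], [0, 12, 38], [0, 21, 48], [0, 31, 55], [0, 40, 60], [0, 43, 61]]
250 320 [[0, 4, 1], [0, 15, 4], [0, 28, 4], [0, 40, 1], [0, 52, -3], [0, 62, -10], [0, 70, -17], [0, 72, -19]]
320 390 [[0, 3, -4], [0, 9, -13], [0, 13, -25], [0, 15, -37], [0, 15, -50], [0, 12, -62], [0, 8, -71], [0, 6, -74]]
```

Emit:
send_rows:
  rows:
    - [[0,1,-3,0,0,0,0],[0,3,-11,0,0,0,0],[0,4,-22,0,0,0,0],[0,3,-34,0,0,0,0],[0,0,-44,0,0,0,0],[0,-5,-55,0,0,0,0],[0,-10,-62,0,0,0,0],[0,-11,-64,0,0,0,0]]

```text
clock: 6.1
position: [0.6153, -0.1027, 0.1392]
ee_rot: [0.888, 1.383, -0.886]
force: [2.1, -0.1, 4.6]
width: 0.264
```

Run:
```python
from h import *
s=arm.observe();print(s["clock"],s["position"],s["force"],s["width"]*92)
save("wrist","w4.png")
```

```text
6.1 [ 0.61533755 -0.10270267  0.13920256] [ 2.12643383 -0.06318461  4.62305719] 24.309981198125826
```

View pics/w4.png

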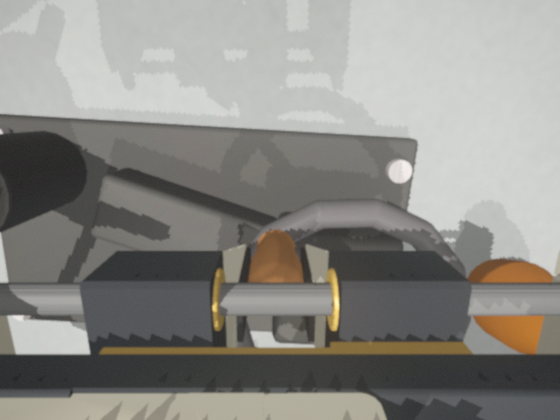

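The wheel follows: the handle sits unchanged between the pads at about (275,265), and forces are low. Continuing around.

Emit:
send_rows:
  rows:
    - [[0,-3,-3,0,0,0,0],[0,-12,-11,0,0,0,0],[0,-22,-17,0,0,0,0],[0,-34,-21,0,0,0,0],[0,-46,-23,0,0,0,0],[0,-59,-23,0,0,0,0],[0,-69,-20,0,0,0,0],[0,-72,-19,0,0,0,0]]

```text
clock: 6.95
position: [0.541, -0.1163, 0.1391]
ee_rot: [0.889, 1.384, -0.888]
force: [-1.5, 3.6, 9.2]
width: 0.26
```

Emit:
send_rows:
  rows:
    - [[0,-4,2,0,0,0,0],[0,-14,7,0,0,0,0],[0,-24,15,0,0,0,0],[0,-32,25,0,0,0,0],[0,-38,36,0,0,0,0],[0,-41,48,0,0,0,0],[0,-43,58,0,0,0,0],[0,-43,61,0,0,0,0]]

```text
clock: 7.75
position: [0.5293, -0.1903, 0.1391]
ee_rot: [0.89, 1.381, -0.887]
force: [1.6, 2.2, 9.4]
width: 0.259
```

Run:
```python
from h import *
s=arm.observe();print(s["clock"],s["position"],s["force"],s["width"]*92)
save("wrist","w5.png")
```

```text
7.75 [ 0.52927582 -0.19031165  0.13909193] [1.57832132 2.2376783  9.3666893 ] 23.821460478217602
```

View pics/w5.png

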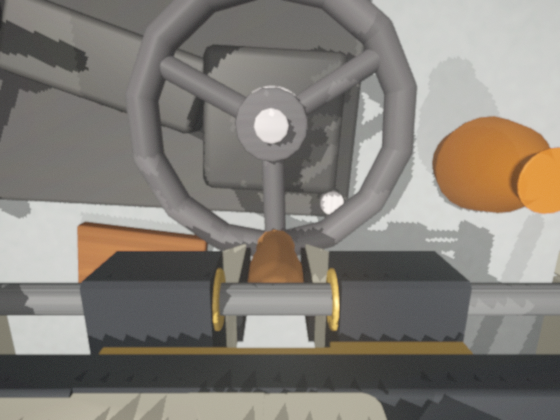

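The handle is still centred between the pads at (275,262) and the hub is at (271,125), so φ≈180° as commanded.

Emit:
send_rows:
  rows:
    - [[0,0,5,0,0,0,0],[0,2,16,0,0,0,0],[0,6,27,0,0,0,0],[0,12,38,0,0,0,0],[0,21,48,0,0,0,0],[0,31,55,0,0,0,0],[0,40,60,0,0,0,0],[0,43,61,0,0,0,0]]

```text
clock: 8.6
position: [0.5937, -0.2263, 0.1391]
ee_rot: [0.889, 1.384, -0.886]
force: [-2.9, 3.3, 12.1]
width: 0.264
```

Emit:
send_rows:
  rows:
    - [[0,4,1,0,0,0,0],[0,15,4,0,0,0,0],[0,28,4,0,0,0,0],[0,40,1,0,0,0,0],[0,52,-3,0,0,0,0],[0,62,-10,0,0,0,0],[0,70,-17,0,0,0,0],[0,72,-19,0,0,0,0]]

```text
clock: 9.4
position: [0.6503, -0.1791, 0.1391]
ee_rot: [0.887, 1.384, -0.887]
force: [-3.8, -0.8, 11.1]
width: 0.258
```

Run:
```python
from h import *
s=arm.observe();print(s["clock"],s["position"],s["force"],s["width"]*92)
save("wrist","w6.png")
```

```text
9.4 [ 0.65029586 -0.17911714  0.13913918] [-3.75518701 -0.78979519 11.09488231] 23.769783532332326
```

View pics/w6.png

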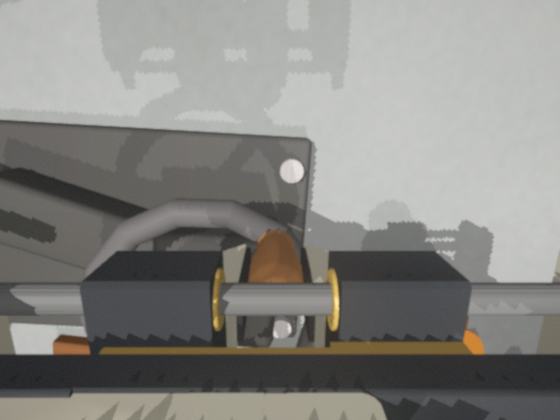

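Emit:
send_rows:
  rows:
    - [[0,3,-4,0,0,0,0],[0,9,-13,0,0,0,0],[0,13,-25,0,0,0,0],[0,15,-37,0,0,0,0],[0,15,-50,0,0,0,0],[0,12,-62,0,0,0,0],[0,8,-71,0,0,0,0],[0,6,-74,0,0,0,0]]

```text
clock: 10.25
position: [0.6256, -0.1089, 0.1392]
ee_rot: [0.889, 1.382, -0.885]
force: [5.3, 3.6, 3.5]
width: 0.258
```

Run:
```python
from h import *
from circ import tab
s=arm.observe();print(s["clock"],s["position"],s["force"],s["width"]*92)
save("scene","s7.png")
for ps in ([390,394,402,411,420,429,438,447,450],[450,453,457,461,465,469,473,477,480],[480,482,485,488,491,493,495,497,499]): print(tab(65,ps))
```

```text
10.25 [ 0.62561993 -0.10892633  0.13921635] [5.32490196 3.57215211 3.47856136] 23.733911853368703
[[0, -2, -4], [0, -8, -11], [0, -15, -18], [0, -24, -24], [0, -33, -28], [0, -43, -31], [0, -53, -32], [0, -56, -32]]
[[0, -3, 0], [0, -8, 0], [0, -12, 1], [0, -17, 2], [0, -21, 4], [0, -25, 5], [0, -30, 7], [0, -32, 9]]
[[0, -2, 1], [0, -5, 3], [0, -8, 5], [0, -10, 7], [0, -12, 9], [0, -13, 10], [0, -15, 12], [0, -17, 14]]
```

View pics/s7.png

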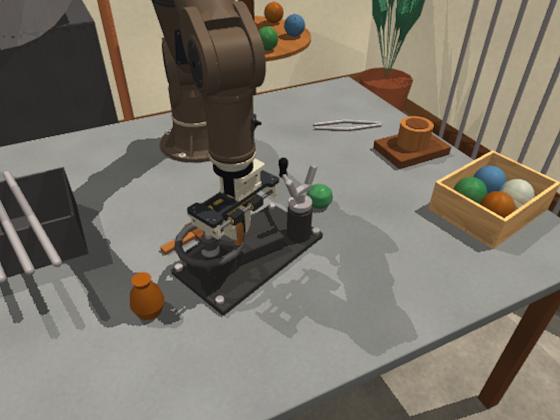

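The gripper body passes close to the fork, now nearly up (image about (275,185) against (292,190)). I'll measure the fork before going on.

Run:
```python
from h import *
s=arm.observe();t=np.array(s["position"])
yv=np.array([.91,.415,0]);zv=np.array([.415,-.91,0])
for n in("top","scene"):
    im,d=optics.get_image(n);K,T=cal(n)
    v,u=np.where(d>0);D=d[v,u]
    P=np.c_[u,v,np.ones(len(u))]@np.linalg.inv(K).T*[1,-1,-1]*D[:,None]@T[:3,:3].T+T[:3,3]
    k=(P[:,2]>.15)&(P[:,2]<.4)&(abs(P[:,0]-.57)<.2)&(P[:,1]>-.3)&(P[:,1]<.2)
    Q=P[k];ty=(Q-t)@yv;tz=(Q-t)@zv
    for a in range(15,40,2):
        m=(Q[:,2]>a/100)&(Q[:,2]<=a/100+.02)
        if m.sum()<5: continue
        f=m&(tz<-.105)
        print(n,a,"all tz",tz[m].min().round(3),tz[m].max().round(3),"ty",ty[m].min().round(3),ty[m].max().round(3), "fork n",f.sum(), (tz[f].max().round(3),ty[f].min().round(3),ty[f].max().round(3)) if f.sum() else "")
    cv2.imwrite("pics/f_%s.png"%n,im[:,:,::-1])
    f=(Q[:,2]>.17)&(tz<-.1)&(Q[:,2]<.22)
    print(np.histogram(tz[f],bins=np.arange(-.32,-.09,.01)))
```

```text
top 15 all tz -0.266 -0.158 ty -0.095 0.033 fork n 367 (np.float64(-0.158), np.float64(-0.095), np.float64(0.033))
top 17 all tz -0.225 -0.15 ty 0.013 0.028 fork n 91 (np.float64(-0.15), np.float64(0.013), np.float64(0.028))
top 19 all tz -0.237 0.015 ty -0.037 0.031 fork n 163 (np.float64(-0.14), np.float64(0.012), np.float64(0.031))
top 21 all tz -0.092 0.02 ty -0.037 0.036 fork n 0 
top 23 all tz -0.095 0.005 ty -0.037 0.037 fork n 0 
top 25 all tz -0.089 -0.002 ty -0.035 0.024 fork n 0 
top 27 all tz -0.05 -0.031 ty -0.022 0.021 fork n 0 
top 29 all tz -0.05 -0.005 ty -0.038 0.036 fork n 0 
top 31 all tz -0.037 -0.013 ty -0.035 -0.001 fork n 0 
top 33 all tz -0.043 -0.014 ty -0.04 0.029 fork n 0 
top 35 all tz -0.043 -0.018 ty -0.038 0.037 fork n 0 
top 37 all tz -0.041 -0.023 ty -0.034 0.03 fork n 0 
top 39 all tz -0.04 -0.027 ty -0.014 0.036 fork n 0 
(array([ 0,  0,  0,  0,  0,  0,  0,  0, 29, 50, 42,  3,  0,  0,  0, 33, 53,
       42,  2,  0,  0,  0]), array([-0.32, -0.31, -0.3 , -0.29, -0.28, -0.27, -0.26, -0.25, -0.24,
       -0.23, -0.22, -0.21, -0.2 , -0.19, -0.18, -0.17,
[... 541 characters left out ...]
 ty -0.026 0.035 fork n 0 
scene 27 all tz -0.048 0.021 ty -0.022 0.028 fork n 0 
scene 29 all tz -0.049 0.041 ty -0.025 0.038 fork n 0 
scene 31 all tz -0.024 0.041 ty -0.029 0.039 fork n 0 
scene 33 all tz -0.024 0.046 ty -0.026 0.044 fork n 0 
scene 35 all tz -0.029 0.046 ty -0.031 0.043 fork n 0 
scene 37 all tz -0.025 0.045 ty -0.025 0.042 fork n 0 
scene 39 all tz -0.028 0.044 ty -0.028 0.043 fork n 0 
(array([ 0,  0,  0,  0,  0,  0,  0,  0,  5, 51, 60, 12,  0,  0,  0,  4, 19,
       67, 15,  0,  0,  0]), array([-0.32, -0.31, -0.3 , -0.29, -0.28, -0.27, -0.26, -0.25, -0.24,
       -0.23, -0.22, -0.21, -0.2 , -0.19, -0.18, -0.17, -0.16, -0.15,
       -0.14, -0.13, -0.12, -0.11, -0.1 ]))
```

View pics/f_top.png

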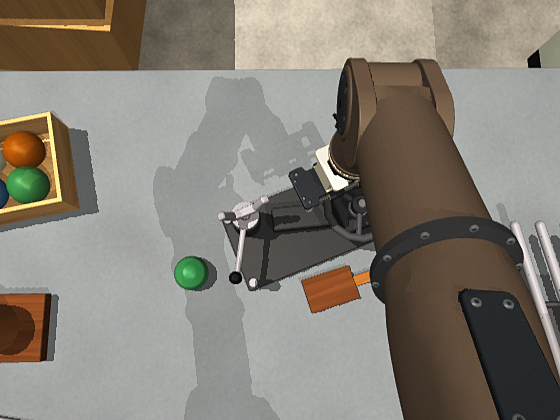

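Fork edge at tool z −137 mm against the body's −97 mm. The path leaves at least 15 mm, so I'm continuing.

Emit:
send_rows:
  rows:
    - [[0,-2,-4,0,0,0,0],[0,-8,-11,0,0,0,0],[0,-15,-18,0,0,0,0],[0,-24,-24,0,0,0,0],[0,-33,-28,0,0,0,0],[0,-43,-31,0,0,0,0],[0,-53,-32,0,0,0,0],[0,-56,-32,0,0,0,0]]

```text
clock: 11.2
position: [0.5599, -0.1029, 0.1391]
ee_rot: [0.889, 1.385, -0.886]
force: [-1.2, 7.1, 10.0]
width: 0.261
```

Emit:
send_rows:
  rows:
    - [[0,-3,0,0,0,0,0],[0,-8,0,0,0,0,0],[0,-12,1,0,0,0,0],[0,-17,2,0,0,0,0],[0,-21,4,0,0,0,0],[0,-25,5,0,0,0,0],[0,-30,7,0,0,0,0],[0,-32,9,0,0,0,0]]

```text
clock: 12.0
position: [0.5341, -0.1251, 0.139]
ee_rot: [0.888, 1.386, -0.888]
force: [-7.7, 7.6, 15.5]
width: 0.262
```

Run:
```python
from h import *
s=arm.observe();print(s["clock"],s["position"],s["force"],s["width"]*92)
d=s["position"][:2]-np.array([.588,-.163]);print(np.degrees(np.arctan2(d[1],d[0]))-24.5,np.hypot(*d))
save("wrist","w8.png")
```

```text
12.0 [ 0.53406949 -0.12507893  0.13899304] [-7.69284923  7.55962306 15.53266197] 24.100795641302696
120.38715143932029 0.06592804359111837
```

View pics/w8.png

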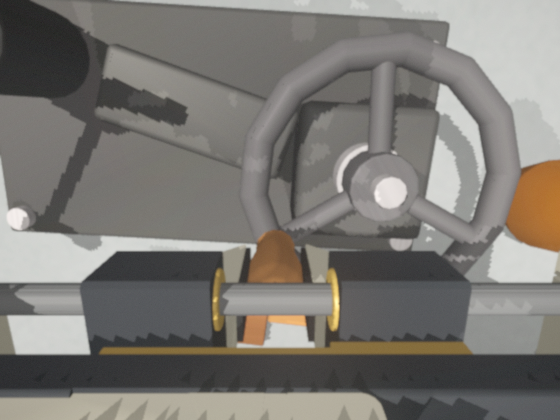

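Emit:
send_rows:
  rows:
    - [[0,-2,1,0,0,0,0],[0,-5,3,0,0,0,0],[0,-8,5,0,0,0,0],[0,-10,7,0,0,0,0],[0,-12,9,0,0,0,0],[0,-13,10,0,0,0,0],[0,-15,12,0,0,0,0],[0,-15,12,0,0,0,0]]

```text
clock: 12.85
position: [0.5263, -0.1403, 0.139]
ee_rot: [0.889, 1.387, -0.885]
force: [-4.6, 11.0, 14.9]
width: 0.261
```

```bash
cat > st.py <<'E'
from h import *
s=arm.observe();print(s["clock"],s["position"],s["force"],s["width"]*92)
d=s["position"][:2]-np.array([.588,-.163]);a=np.arctan2(d[1],d[0]);print("phi",np.degrees(a)-24.5,"r",np.hypot(*d),"Ftan",s["force"][:2]@[-np.sin(a),np.cos(a)],"Frad",s["force"][:2]@[np.cos(a),np.sin(a)])
E
python3 st.py; python3 -c "
from circ import tab
print(tab(66,[497,498,499,500,501,502,503,504,505]))"
```

```text
12.85 [ 0.52632252 -0.14034533  0.13901705] [-4.59954476 10.95159245 14.85975663] 24.03288755704956
phi 135.3312837440936 r 0.06570650643637574 Ftan -8.694198945081176 Frad 8.093459948304613
[[0, -1, 1], [0, -2, 2], [0, -2, 3], [0, -3, 3], [0, -4, 4], [0, -4, 5], [0, -5, 6], [0, -6, 7]]
```

Tangential force is up to 8.7 N, from 2 to 4, so the stop is near. Pressing on gently.

Emit:
send_rows:
  rows:
    - [[0,-1,1,0,0,0,0],[0,-2,2,0,0,0,0],[0,-3,3,0,0,0,0],[0,-3,4,0,0,0,0],[0,-4,5,0,0,0,0],[0,-4,5,0,0,0,0],[0,-4,5,0,0,0,0],[0,-4,5,0,0,0,0]]

```text
clock: 13.65
position: [0.5258, -0.141, 0.139]
ee_rot: [0.89, 1.391, -0.878]
force: [-1.4, 25.8, 15.3]
width: 0.259
```

```bash
python3 st.py
python3 - <<'E'
from h import *
save("wrist","w9.png")
E
```

```text
13.65 [ 0.52576516 -0.14102265  0.13901469] [-1.36160002 25.81643074 15.25571301] 23.832348573507282
phi 136.050045017463 r 0.06600135493880374 Ftan -23.889766437863457 Frad 9.880339581440435
```

View pics/w9.png

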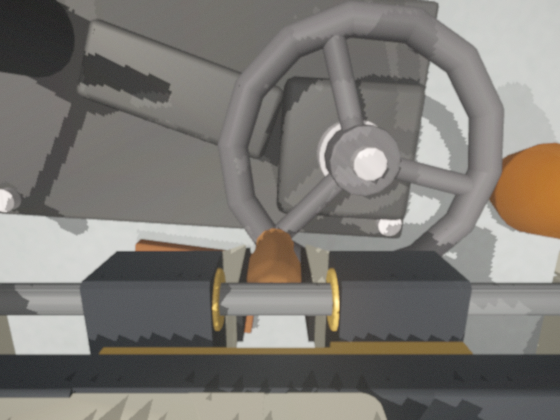

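Hard stop felt: another 6 mm of command moved the handle under 1 mm, with 24 N tangential, at φ≈136°, which matches the predicted angle. Backing off 90° to φ=46°.

Emit:
send_rows:
  rows:
    - [[0,4,-8,0,0,0,0],[0,9,-13,0,0,0,0],[0,19,-19,0,0,0,0],[0,29,-24,0,0,0,0],[0,40,-27,0,0,0,0],[0,51,-28,0,0,0,0],[0,63,-27,0,0,0,0],[0,66,-26,0,0,0,0]]

```text
clock: 14.5
position: [0.5753, -0.0978, 0.139]
ee_rot: [0.888, 1.383, -0.887]
force: [-3.1, 3.2, 13.5]
width: 0.258
```

Emit:
send_rows:
  rows:
    - [[0,3,0,0,0,0,0],[0,10,3,0,0,0,0],[0,16,6,0,0,0,0],[0,22,9,0,0,0,0],[0,27,13,0,0,0,0],[0,30,16,0,0,0,0],[0,31,16,0,0,0,0],[0,31,16,0,0,0,0]]

```text
clock: 15.3
position: [0.6097, -0.1007, 0.1391]
ee_rot: [0.888, 1.382, -0.889]
force: [-0.7, -0.5, 8.7]
width: 0.265
```

```bash
python3 st.py
python3 - <<'E'
from h import *
save("wrist","w10.png")
E
```

```text
15.3 [ 0.60968027 -0.10066836  0.13912181] [-0.74347009 -0.50040151  8.67172017] 24.4066317748259
phi 46.321237610380805 r 0.0659944548766475 Ftan 0.5378159754129577 Frad -0.7168705745058631
```

View pics/w10.png

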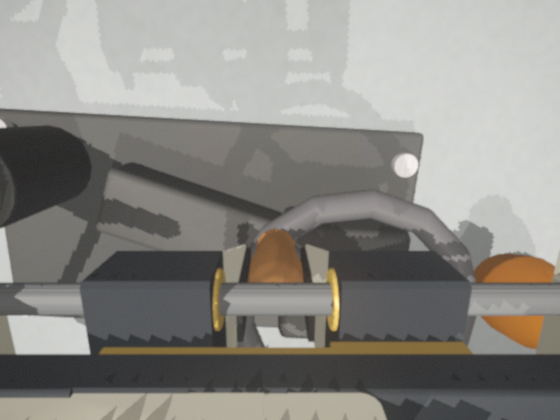

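Backed off by 89.7°, with the handle still centred at (275,262). Opening and lifting.

Emit:
send_rows:
  rows:
    - [[0,0,0,0,0,0,30],[0,0,0,0,0,0,45],[0,0,0,0,0,0,50],[0,0,0,0,0,0,50],[-10,0,0,0,0,0,50],[-40,0,0,0,0,0,50],[-80,0,0,0,0,0,50],[-120,0,0,0,0,0,50]]

```text
clock: 16.15
position: [0.6095, -0.1011, 0.2605]
ee_rot: [0.888, 1.382, -0.889]
force: [1.1, -0.9, 0.5]
width: 0.502
```

```bash
python3 st.py
python3 - <<'E'
from h import *
for c in("wrist","top","scene"):
  save(c,c+"11.png")
  for t,z in(("crank_mid",.143),("wheel_axis",.107),("clamp_knob",.147),("clamp_axis",.12)):
    for r in finder.place_of(c,t)[:1]: print(c,t,r["confidence"],r["xy"],atz(c,r["xy"],z).round(4))
print(arm.observe()["joints"].round(2))
E
```

```text
16.15 [ 0.6094774  -0.10106941  0.2605114 ] [ 1.12086098 -0.8549733   0.48185579] 46.19096923566063
phi 46.37356527432296 r 0.06554904152028729 Ftan -1.339122316351145 Frad -0.44052252538227654
wrist crank_mid 0.75 [274.5, 204.7] [ 0.6125 -0.1004  0.143 ]
wrist wheel_axis 0.62 [325.9, 243.6] [ 0.5889 -0.1635  0.107 ]
top crank_mid 0.76 [330.0, 189.8] [ 0.6114 -0.0968  0.143 ]
top wheel_axis 0.73 [361.6, 205.7] [ 0.5862 -0.1655  0.107 ]
top clamp_knob 0.7 [235.5, 276.5] [0.4447 0.0882 0.147 ]
top clamp_axis 0.57 [246.3, 217.4] [0.5623 0.0687 0.12  ]
scene crank_mid 0.66 [206.5, 241.2] [ 0.6252 -0.1784  0.143 ]
scene wheel_axis 0.95 [207.5, 240.8] [ 0.5867 -0.1662  0.107 ]
scene clamp_knob 0.96 [281.1, 163.9] [0.4396 0.0838 0.147 ]
scene clamp_axis 0.81 [298.2, 200.5] [0.5603 0.0694 0.12  ]
[ 0.17  0.41 -0.13  1.53  0.06  1.2  -1.12]
```

View pics/scene11.png

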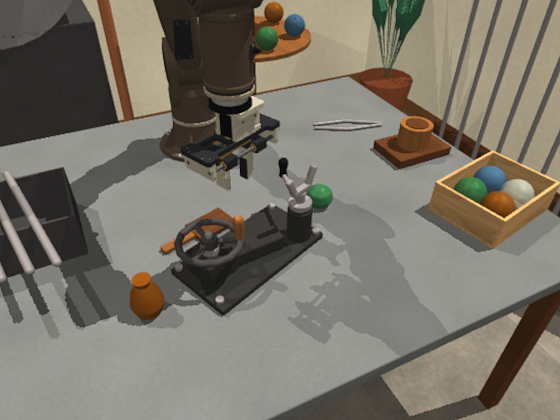

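View pics/wrist11.png

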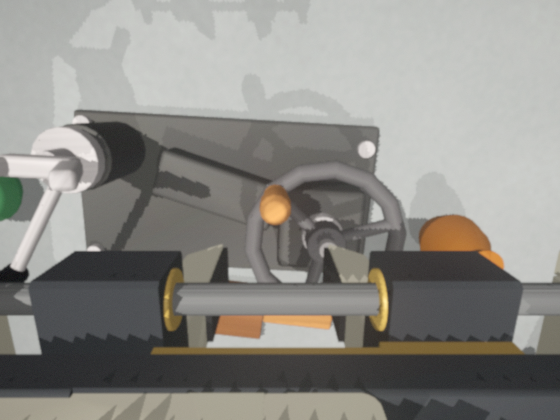

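The wheel stays at world 71°, a quarter turn back: handle pixel (275,204) and hub (325,240) in the wrist view. Now moving above the clamp knob.

Emit:
send_rows:
  rows:
    - [[0,-10,-20,0,0,0,50],[0,-20,-55,0,0,0,50],[0,-32,-95,0,0,0,50],[0,-45,-140,0,0,0,50],[0,-56,-180,0,0,0,50],[0,-66,-215,0,0,0,50],[0,-74,-238,0,0,0,50],[0,-75,-243,0,0,0,50]]

```text
clock: 17.7
position: [0.439, 0.0912, 0.2591]
ee_rot: [0.886, 1.383, -0.885]
force: [1.1, 0.5, -0.2]
width: 0.501
```

```bash
python3 st.py|head -1
python3 - <<'E'
from h import *
for c in("wrist",):
  save(c,c+"12.png")
  for t,z in(("clamp_knob",.147),("clamp_axis",.12)):
    for r in finder.place_of(c,t)[:2]: print(c,t,r["confidence"],r["xy"],atz(c,r["xy"],z).round(4))
E
```

```text
17.7 [0.43903194 0.09120626 0.25907152] [ 1.12565456  0.54163591 -0.23080157] 46.089623074586456
wrist clamp_knob 0.76 [279.4, 201.3] [0.4459 0.0891 0.147 ]
wrist clamp_axis 0.59 [362.8, 63.0] [0.5683 0.0723 0.12  ]
```

View pics/wrist12.png

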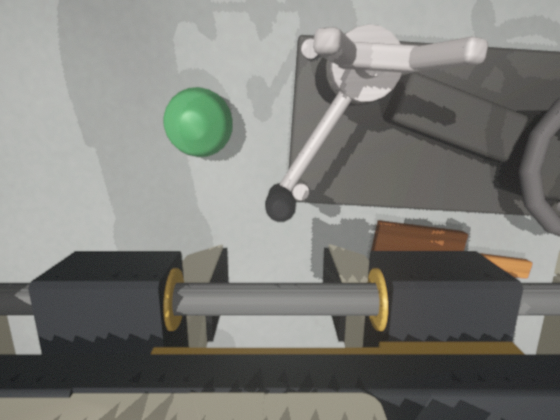

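Knob at (280,202), level with the fingers' midline at (276,…), and the paperweight is well clear at (197,122). Going down and closing.

Emit:
send_rows:
  rows:
    - [[0,5,4,0,0,0,50],[30,5,4,0,0,0,50],[65,5,4,0,0,0,50],[100,5,4,0,0,0,50],[118,5,4,0,0,0,50],[121,5,4,0,0,0,50],[121,5,4,0,0,0,50],[121,5,4,0,0,0,50]]
  grip_force: 12

```text
clock: 18.65
position: [0.4483, 0.0872, 0.1387]
ee_rot: [0.89, 1.38, -0.888]
force: [1.0, 0.2, 0.4]
width: 0.503
```

Emit:
send_rows:
  rows:
    - [[0,0,0,0,0,0,30],[0,0,0,0,0,0,15],[0,0,0,0,0,0,0],[0,0,0,0,0,0,0],[0,0,0,0,0,0,0],[0,0,0,0,0,0,0],[0,0,0,0,0,0,0],[0,0,0,0,0,0,0]]

```text
clock: 19.45
position: [0.4467, 0.0876, 0.138]
ee_rot: [0.888, 1.382, -0.889]
force: [-5.2, 1.6, 6.6]
width: 0.26
```

```bash
python3 st.py|head -1
python3 - <<'E'
from h import *
save("wrist","w13.png")
s=arm.observe()
c=np.array([.564,.069]);d=s["position"][:2]-c;a=np.degrees(np.arctan2(d[1],d[0]))%360;r=np.hypot(*d);print(a,r)
def f(A,r=.1245):return c+r*np.array([np.cos(np.radians(A)),np.sin(np.radians(A))])
p=s["position"][:2]
for L in([a+2,a+7,a+13,a+19,a+25,a+31,a+35,a+37],):
  print([(round(float((f(A)-p)@[.91,.415])*1000),round(float((f(A)-p)@[.415,-.91])*1000)) for A in L])
p=f(a+37)
for L in([a+38,a+42,a+46,a+50,a+54,a+57,a+60,a+62],):
  print([(round(float((f(A)-p)@[.91,.415])*1000),round(float((f(A)-p)@[.415,-.91])*1000)) for A in L])
E
```

```text
19.45 [0.44673712 0.08758264 0.13797502] [-5.24228298  1.56930578  6.57264692] 23.936817522695964
171.00379873133727 0.11876692125627365
[(-7, 0), (-12, 10), (-18, 22), (-22, 34), (-24, 47), (-25, 60), (-25, 69), (-25, 73)]
[(0, 2), (1, 11), (3, 19), (5, 28), (8, 36), (10, 42), (13, 48), (15, 52)]
```

View pics/w13.png

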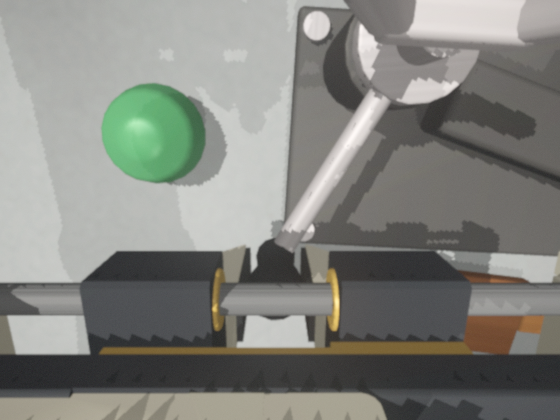

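Knob gripped: 23.9 mm opening, knob centred at (275,265). Computing the arc as pure displacements on a 125 mm radius.

Run:
```python
import numpy as np
def f(A):A=np.radians(A);return 125*np.array([np.cos(A),np.sin(A)])
def t(L,b):return [(round(float((f(A)-f(b))@[.91,.415])),round(float((f(A)-f(b))@[.415,-.91]))) for A in L]
a=170
print(t([172,177,183,189,195,201,206,208],a));print(t([209,212,216,220,224,227,229,230],208))
print(t([231,232,233,234,235,236,237,238],230))
```

```text
[(-2, 4), (-8, 13), (-13, 25), (-17, 37), (-20, 50), (-22, 63), (-22, 74), (-22, 78)]
[(0, 2), (1, 9), (2, 17), (4, 26), (7, 34), (9, 40), (11, 44), (12, 46)]
[(1, 2), (2, 4), (3, 6), (4, 8), (5, 10), (6, 12), (7, 13), (9, 15)]
```

Emit:
send_rows:
  rows:
    - [[0,-2,4,0,0,0,0],[0,-8,13,0,0,0,0],[0,-13,25,0,0,0,0],[0,-17,37,0,0,0,0],[0,-20,50,0,0,0,0],[0,-22,63,0,0,0,0],[0,-22,74,0,0,0,0],[0,-22,78,0,0,0,0]]

```text
clock: 20.3
position: [0.4595, 0.0062, 0.1376]
ee_rot: [0.889, 1.381, -0.89]
force: [-2.7, 1.7, 2.0]
width: 0.264
```

Emit:
send_rows:
  rows:
    - [[0,0,2,0,0,0,0],[0,1,9,0,0,0,0],[0,2,17,0,0,0,0],[0,4,26,0,0,0,0],[0,7,34,0,0,0,0],[0,9,40,0,0,0,0],[0,11,44,0,0,0,0],[0,12,46,0,0,0,0]]

```text
clock: 21.1
position: [0.4898, -0.03, 0.1377]
ee_rot: [0.889, 1.382, -0.889]
force: [-2.4, 2.1, 1.3]
width: 0.263
```

```bash
cat > sc.py <<'E'
from h import *
s=arm.observe();c=np.array([.564,.069]);d=s["position"][:2]-c;a=np.arctan2(d[1],d[0])
print(s["clock"],s["position"],s["force"],s["width"]*92,"ang",np.degrees(a)%360,"r",np.hypot(*d),"Ftan",s["force"][:2]@[-np.sin(a),np.cos(a)],"Frad",s["force"][:2]@[np.cos(a),np.sin(a)])
E
python3 sc.py;python3 -c "
from h import *
save('wrist','w14.png')"
```

```text
21.1 [ 0.48984597 -0.02997493  0.13767642] [-2.36309287  2.06977882  1.29440855] 24.15919744058502 ang 233.15870473887225 r 0.12367237957879018 Ftan -3.132222397338051 Frad -0.23953098601986245
```

View pics/w14.png

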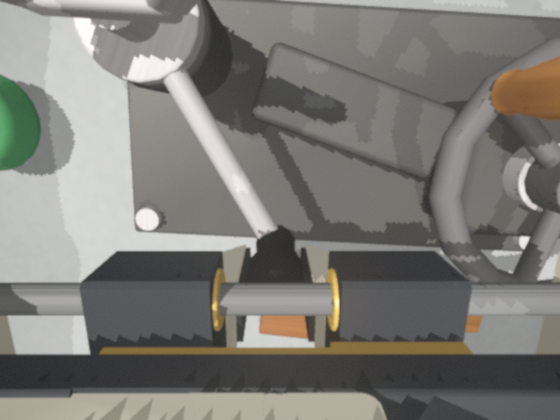

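The lever has followed to about 231°, with the knob at (275,260) and no end felt yet. Going on slowly to the stop.

Emit:
send_rows:
  rows:
    - [[0,1,2,0,0,0,0],[0,2,4,0,0,0,0],[0,3,6,0,0,0,0],[0,4,8,0,0,0,0],[0,5,10,0,0,0,0],[0,6,12,0,0,0,0],[0,6,12,0,0,0,0],[0,6,12,0,0,0,0]]

```text
clock: 21.95
position: [0.4939, -0.0337, 0.1366]
ee_rot: [0.885, 1.395, -0.889]
force: [-23.1, 16.7, 13.1]
width: 0.308
```

```bash
python3 sc.py
```

```text
21.95 [ 0.49392142 -0.03370933  0.13663379] [-23.10877651  16.7266298   13.14375437] 28.30786293628981 ang 235.69427946556394 r 0.12433911015354489 Ftan -28.516091744980713 Frad -0.7925957280221283
```

Hard end felt: 28 N tangential at about 235.7°, against 234.9° predicted. I'll ease off a little, open and lift.

Emit:
send_rows:
  rows:
    - [[0,-2,-4,0,0,0,0],[0,-3,-6,0,0,0,30],[0,-3,-6,0,0,0,45],[0,-3,-6,0,0,0,55],[0,-3,-6,0,0,0,55],[0,-3,-6,0,0,0,55],[-20,-3,-6,0,0,0,55],[-60,-3,-6,0,0,0,55]]

```text
clock: 22.75
position: [0.4929, -0.0342, 0.1961]
ee_rot: [0.887, 1.386, -0.892]
force: [0.4, -0.3, 0.4]
width: 0.549
```

Emit:
send_rows:
  rows:
    - [[-30,0,0,0,0,0,55],[-70,0,0,0,0,0,55],[-90,-10,0,0,0,0,55],[-90,-35,0,0,0,0,55],[-90,-65,0,0,0,0,55],[-90,-80,0,0,0,0,55],[-90,-80,0,0,0,0,55],[-90,-80,0,0,0,0,55]]

```text
clock: 23.55
position: [0.4225, -0.0669, 0.288]
ee_rot: [0.889, 1.381, -0.888]
force: [0.3, 0.2, 0.8]
width: 0.548
```

```bash
python3 sc.py
python3 - <<'E'
from h import *
for c in("wrist","top","scene"):
  save(c,c+"15.png")
  for t,z in(("crank_mid",.143),("wheel_axis",.107),("clamp_knob",.147),("clamp_axis",.12),("vase",0),("paperweight",0),("paddle",0)):
    for r in finder.place_of(c,t)[:1]: print(c,t,r["confidence"],np.round(r["xy"]),atz(c,r["xy"],z).round(3))
E
```

```text
23.55 [ 0.4225068  -0.06692723  0.28797445] [0.31984692 0.16354689 0.79170532] 50.39562784064442 ang 223.8506118528777 r 0.19620535134160502 Ftan 0.10364210052581765 Frad -0.34395923137866286
wrist wheel_axis 0.91 [446.  67.] [ 0.586 -0.158  0.107]
wrist clamp_knob 0.86 [273.  98.] [ 0.496 -0.03   0.147]
wrist vase 0.73 [536. 103.] [ 0.627 -0.316  0.   ]
wrist paperweight 0.61 [88. 50.] [0.46 0.19 0.  ]
wrist paddle 0.87 [337. 193.] [ 0.429 -0.15   0.   ]
top crank_mid 0.73 [331. 188.] [ 0.615 -0.1    0.143]
top wheel_axis 0.8 [362. 204.] [ 0.589 -0.166  0.107]
top clamp_axis 0.75 [247. 214.] [0.57  0.067 0.12 ]
top vase 0.8 [418. 197.] [ 0.627 -0.319  0.   ]
top paperweight 0.63 [194. 273.] [0.46  0.191 0.   ]
scene crank_mid 0.71 [241. 226.] [ 0.613 -0.097  0.143]
scene wheel_axis 0.93 [207. 241.] [ 0.586 -0.167  0.107]
scene clamp_knob 0.96 [245. 186.] [ 0.486 -0.034  0.147]
scene clamp_axis 0.64 [301. 199.] [0.559 0.077 0.12 ]
scene vase 0.61 [148. 310.] [ 0.624 -0.324 -0.   ]
scene paperweight 0.75 [318. 204.] [0.463 0.186 0.   ]
scene paddle 0.87 [198. 234.] [ 0.438 -0.15   0.   ]
```

View pics/scene15.png

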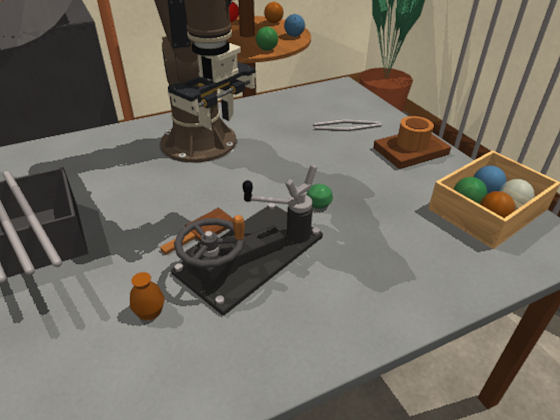

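View pics/wrist15.png

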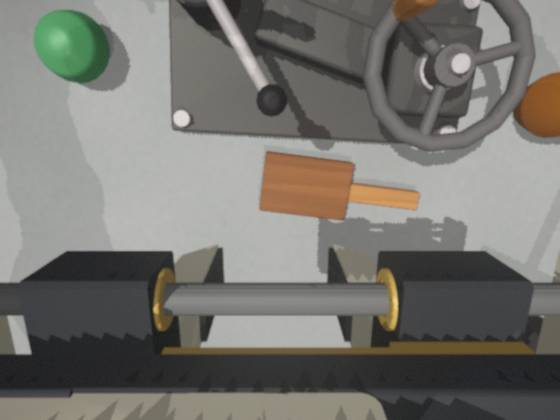

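The knob is at (271,99) in the wrist view, world about (0.493,-0.032), so the lever is at its end. The handle is still at world about 70°. The vase, paperweight and paddle are within millimetres of their first readings, and the arm is clear. Handing in.

```bash
python3 -c "
from h import *
print(arm.sign_off())"
```

```text
the job is handed in; nothing more can be done
None
```

The job is done and handed in at about 24 s of the allowed 72 s; the sign-off gave no verdict.

- **Winding up:** I gripped the crank handle and wound it about 1.4 turns counter-clockwise. At the stop, about 6 mm more of commanded travel moved the handle less than 1 mm, and the push rose to 24 N. The angle there matched my estimate from the camera images.
- **Backing off:** I turned the wheel back 89.7° by the arm's own reading and let go. The handle was still there in the last pictures.
- **Clamp lever:** I swung it counter-clockwise to its hard end, which I felt at 28 N at about 235°, where it was expected. I then eased off, let go and moved clear.

**Last checks:**
- **Lever:** it was still at its end, within a few millimetres; the wrist and scene cameras disagreed by up to 10 mm on the knob's position. The allowance is about 12 mm.
- **Loose things:** the vase, paperweight and paddle read within about 7 mm of their first positions, which is about the spread between cameras.
- **Arm:** the force on the tool was under 1 N, and the arm was touching nothing.
- **Detection misses:** after I let go of the wheel, the finder put the crank handle on the wheel axis in one scene picture. In the last round it did not report the handle and clamp axis in the wrist view, or the knob and paddle in the top view. The other cameras covered each of these.

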